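Sort the mixed-up turned pieces and clear the spacer

ROBOT

A 6-joint arm with a two-finger parallel gripper is mounted at the origin on the work surface. World frame = base frame: x ahead of the robot, y to its left, z up, the work surface at z = 0. Lengths are in m, angles in rad, forces in N, time in s.
With the tool pointing down it reaches from about 0.35 to 0.925 m from the base axis. Payload 6.4 kg.
Tool frame: the origin (TCP) lies at the very end of the fingers, on their centre line; the grasp point (between the pads) lies 19 mm behind it; x points along the fingers, y is the direction in which the jaws open and shut, and the axes are right-handed (so a half turn about x gives the same grasp; the last joint's range is limited). The gripper opens to 85 mm and grips with 20 to 120 N. Pads are 22 mm wide; open, the fingers measure 114 mm over their backs; the gripper's body (76 mm by 85 mm) begins 54 mm behind the grasp point. The pads swing forward as they close: fully open they stand 13 mm farther back than shut.
Start: joints at [0.952, 0.245, 1.558, -0, 1.339, -0.174], TCP at [0.28, 0.587, 0.231] pointing down, gripper open.
Joint ranges: [-3.13, 3.13], [-1.02, 2.26], [0.13, 2.54], [-0.95, 4.09], [0.21, 2.88], [-2.74, 2.74]. Speed limits (rad/s): [2.57, 2.57, 3.14, 3.14, 3.14, 3.14].

INTERFACE

Orientations are given as a 3x3 rotation matrix whose columns are the frame's x, y, z axes.
In Python, from workcell import arm gives the robot as it stands. The module is installed in compiled form; this text tells all that it offers.
- The arm moves only by the shell command python3 -m pendant 'ROWS' [OPENING]. ROWS is JSON, a list of rows, each a list of 4 numbers: the shift along the tool's x, y, z in cm, then the turn about the tool's x in rad. A call has 1 to 10 rows; each row is the pose to reach, as a shift and turn from the pose commanded when the call began, along the tool's axes at that moment; what a row does not reach only later rows make up. A row lasts 1/12 s, in which the tool goes at most 41.7 mm and 7.16 degrees, less where a joint would pass 70% of its speed; a pose out of reach is approached as far as the arm can. A call with a gripper value outside its range is refused whole. OPENING is the closure, from -1 (fully open) to 1 (shut), so that 0 is half open, set as the call begins (- or left out, the last holds). The fingers move at their own pace and stop on an object; the grip force is fixed at half the most. Time passes only in rows, so rows that repeat a pose let the fingers close. It gives the time, the measured TCP pose, the force and the opening at its end, in the units of the state.
- arm.get_obs(): the state, without advancing time (a new reading comes with each control period).
- arm.camera(name): name is "scene" or "top" or "wrist"; returns the picture (480x640x3 uint8, red, green, blue); there is no depth.
- arm.camera_model(name): a dict with "mtx" (3x3 intrinsics, pixels), "R" (3x3) and "t" (3): a world point X has camera coordinates R X + t; the wrist camera has in their place "hand_eye" (4x4, takes a point from camera to tool coordinates, whose origin is the TCP and whose axes are the tool frame's). Camera axes: x right, y down, z forward; pixel columns grow to the right and rows downward; lengths in m; the calibration is good to about 2 mm. A picture is of the moment at which its call begins: read the wrist's pose just before it. camera_model takes no time and is no camera call.
- arm.close_job(): hands the job in, once; it reports no verdict.
The state is a dict: "time_s": time; "joint_positions": joint angles; "qd": joint speeds; "joint_efforts": joint torques, N m; "tool_pos": TCP position; "eef_rot": TCP orientation; "ft_force": force on the tool from outside, world axes, zero at the start; "ft_torque": the same for the moment, N m; "opening": finger opening in m.
Only numpy, scipy, OpenCV 4.12 (cv2) and the standard library are available. Lean on these libraries where they do the work, as an engineer would, in place of code of your own. Each camera call takes 0.05 s, during which the arm holds its last target. There are 200 camera calls.

TASK

The turned pieces got mixed up: at least two of the pepper mill (blue), candlestick (red) and bud vase (green) stand on a tray of the wrong colour. Swap them round, parking one on the empty grey tray on the way, until each stands upright on the floor of the tray of its own colour; then pull the yellow-topped spacer out of the gap in the jig by its top and stand it upright in the grey tray. Let go of everything, knock nothing over, and leave the wax jar where it is.

Things in the scene. Friction and masses are not known exactly. Their poses are not given: they have to be found in the camera images.
- mill: Loose wooden pepper mill (dark wood), about 150 g, standing upright: foot 54 mm across, total height 107 mm with a small blue knob on top. From 62 to 94 mm above its foot it is a straight cylinder 40 mm across, painted blue (the place to grip); its top is blue too. Round about its z axis; origin: centre of the underside of its foot. It starts within about 6 mm of the centre of a tray.
- candlestick: Loose wooden candlestick (light wood), about 150 g, standing upright: foot 54 mm across, slim stem, total height 96 mm, flat red top with a black candle hole. From 62 to 94 mm above its foot it is a straight cylinder 40 mm across, painted red (the place to grip); its top is red too. Round about its z axis; origin: centre of the underside of its foot. It starts within about 6 mm of the centre of a tray.
- vase: Loose wooden bud vase (medium brown wood), about 150 g, standing upright: foot 52 mm and belly at most 55 mm across, total height 100 mm, its flat green top, 33 mm across, with a small black mouth. From 62 to 94 mm above its foot it is a straight cylinder 30 mm across, painted green (the place to grip); its top is green too. Round about its z axis; origin: centre of the underside of its foot. It starts within about 6 mm of the centre of a tray.
- tray_blue: Fixed round blue plastic tray, 92 mm across outside, 82 mm inside; floor 6 mm and rim top 14 mm above the bench. Holds one piece; it starts with one of the three turned pieces on it. Origin: centre of the underside, on the bench; z up.
- tray_red: Fixed round red plastic tray, 92 mm across outside, 82 mm inside; floor 6 mm and rim top 14 mm above the bench. Holds one piece; it starts with one of the three turned pieces on it. Origin: centre of the underside, on the bench; z up.
- tray_green: Fixed round green plastic tray, 92 mm across outside, 82 mm inside; floor 6 mm and rim top 14 mm above the bench. Holds one piece; it starts with one of the three turned pieces on it. Origin: centre of the underside, on the bench; z up.
- tray_grey: Fixed round grey plastic tray, 92 mm across outside, 82 mm inside; floor 6 mm and rim top 14 mm above the bench. The tool tray; it starts empty and serves as the free spot. Origin: centre of the underside, on the bench; z up.
- spacer: Loose brown wooden spacer block, top 14 mm painted yellow: 22 mm thick (its x) x 50 mm wide (its y) x 80 mm tall (z), about 70 g. Origin: centre of its underside. It starts upright in the gap of the jig, on the gap's floor; its upper 35 mm stands out above the cheeks: grip it there across its 22 mm thickness and draw it straight up, at least 50 mm, to clear the jig.
- jig: Small fixed jig: steel base 10 mm thick, 75 mm (its x) x 90 mm (its y), with two plywood cheeks along y, each 25 mm thick, tops 55 mm above the bench, and between them a 25 mm wide gap, open at both ends, floor 10 mm above the bench. Origin: centre of its underside, on the bench, under the gap; z up.
- wax_jar: Bystander: loose round wax jar, 68 mm across, 60 mm tall, brass lid and paper label; origin: centre of its underside, z up. Leave it where it is. (A cork sanding block and a gouge, low things, lie farther off.)
Things that resemble listed ones, but are neither listed nor needed, are in the scene too. There is more than one size of the tray_green; the job needs the smaller. Of the things that look like the tray_red, take the one that is farthest to the robot's right at the start.

How it is judged:
By the outcome, as a careful person would: the job done as asked, in the order asked, and still so for the second after the job is handed in, with the robot touching nothing.
It also fails if it takes over 144 s, if anything falls off the work surface, if the arm or the gripper's body presses on something with over 40 N, if the wrist force passes 120 N, or if a joint passes its speed limit or range.

## Working session

There is one attempt and no reset: what is moved stays moved. The work goes in short steps, Python scripts to look and compute and a shell command to move; the robot and the scene stay as the last step left them, time stands still between calls to the robot, and variables do not carry over. Pictures are saved under pics/ and viewed, about 12 in all and at most 16, crops included, and the job is handed in when it is done.

```bash
mkdir -p pics
python3 - <<'E'
from workcell import arm
import cv2,numpy as np
o=arm.get_obs();print({k:np.round(v,3).tolist() for k,v in o.items()})
for n in("scene","top"):
    cv2.imwrite(f"pics/{n}0.png",arm.camera(n)[:,:,::-1]);m=arm.camera_model(n);print(n,{k:np.round(v,3).tolist() for k,v in m.items()})
print(arm.camera_model("wrist"))
E
```

```text
{'time_s': 0.0, 'joint_positions': [0.952, 0.246, 1.559, -0.0, 1.339, -0.174], 'qd': [0.0, 0.002, 0.001, -0.001, 0.0, 0.001], 'joint_efforts': [-0.0, -42.951, -32.612, -0.0, 0.006, 0.0], 'tool_pos': [0.279, 0.586, 0.23], 'eef_rot': [[-0.001, 0.43, 0.903], [-0.002, 0.903, -0.43], [-1.0, -0.002, -0.0]], 'ft_force': [-0.071, -0.044, 0.381], 'ft_torque': [0.078, -0.036, -0.022], 'opening': 0.085}
scene {'mtx': [[479.493, 0.0, 314.661], [0.0, 479.493, 241.011], [0.0, 0.0, 1.0]], 'R': [[0.373, 0.928, 0.014], [0.802, -0.315, -0.507], [-0.466, 0.2, -0.862]], 't': [-0.192, -0.416, 1.39]}
top {'mtx': [[537.252, 0.0, 319.227], [0.0, 537.252, 242.569], [0.0, 0.0, 1.0]], 'R': [[0.002, -1.0, -0.002], [-0.998, -0.001, -0.069], [0.069, 0.002, -0.998]], 't': [-0.012, 0.554, 1.141]}
{'mtx': array([[390.38034665,   0.        , 317.32376825],
       [  0.        , 390.38034665, 233.44460341],
       [  0.        ,   0.        ,   1.        ]]), 'hand_eye': array([[-2.25922269e-04, -2.85918263e-01,  9.58253983e-01,
        -1.42878050e-01],
       [ 9.99999094e-01,  1.20670690e-03,  5.95814486e-04,
         5.15020531e-04],
       [-1.32668593e-03,  9.58253250e-01,  2.85917732e-01,
        -7.26322767e-02],
       [ 0.00000000e+00,  0.00000000e+00,  0.00000000e+00,
         1.00000000e+00]])}
```

View pics/top0.png

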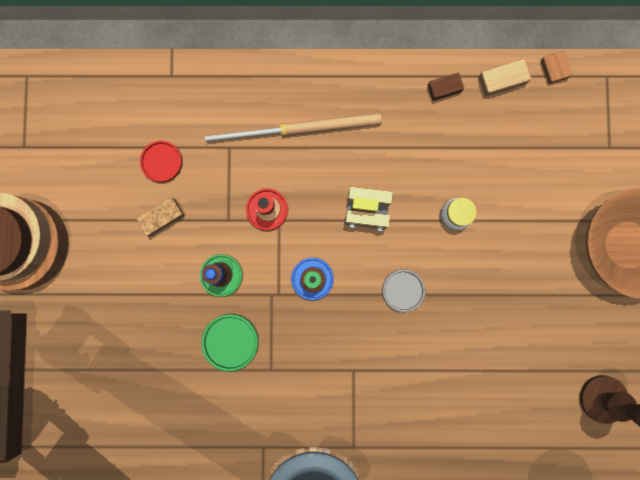

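View pics/scene0.png

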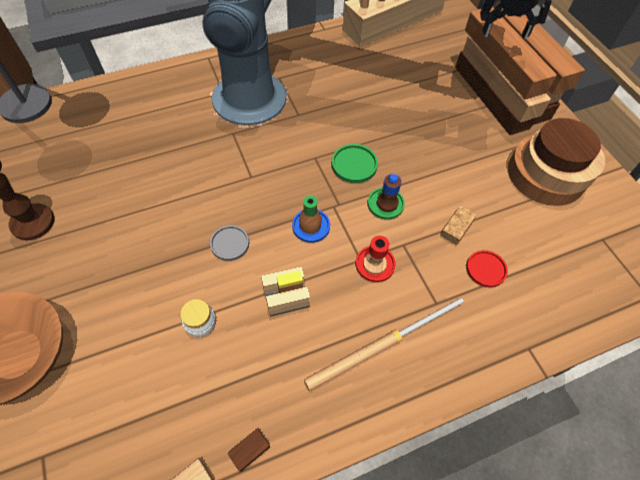

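Red trays: (161,161) is empty and (267,210) holds the candlestick. The second is farther to the robot's right (smaller y), so it is tray_red and the candlestick is already home. Green trays: (221,275) is small and holds the mill, and (230,342) is the large decoy. The vase is on blue (312,279), grey is at (403,291), the jig at (369,208) and the jar at (460,213). I'll measure next and confirm with one crop.

```bash
cat > h.py <<'E'
from workcell import arm
import cv2,numpy as np
def ray(cam,uv,z,o=None):
    m=arm.camera_model(cam);K=np.array(m["mtx"])
    d=np.linalg.inv(K)@[uv[0],uv[1],1]
    if cam=="wrist":
        H=np.array(m["hand_eye"]);R=np.array(o["eef_rot"]);
        c=R@H[:3,3]+o["tool_pos"];w=R@H[:3,:3]@d
    else:
        R=np.array(m["R"]);c=-R.T@m["t"];w=R.T@d
    return c+w*(z-c[2])/w[2]
def blobs(img,lo,hi,amin=30):
    h=cv2.cvtColor(img,cv2.COLOR_RGB2HSV)
    m=cv2.inRange(h,np.array(lo),np.array(hi))
    return m,[c for c in cv2.findContours(m,cv2.RETR_EXTERNAL,cv2.CHAIN_APPROX_NONE)[0] if cv2.contourArea(c)>amin]
B=dict(blue=((105,120,60),(125,255,255)),green=((55,100,40),(80,255,255)),red=((174,160,60),(180,255,255)),red0=((0,200,60),(4,255,255)),grey=((0,0,110),(180,25,200)),yellow=((25,150,120),(34,255,255)))
E
python3 - <<'E'
from h import *
for cam in("top","scene"):
    im=cv2.imread(f"pics/{cam}0.png")[:,:,::-1].copy()
    for n,(lo,hi) in B.items():
        for c in blobs(im,lo,hi)[1]:
            (u,v),r=cv2.minEnclosingCircle(c)
            if 100<v<380 and 100<u<560:
                # size at rim
                e=cv2.fitEllipse(c) if len(c)>5 else None
                p=ray(cam,e[0],.014);x=ray(cam,(u,v),.014);q=ray(cam,(u+r,v),.014)
                print(cam,n,np.round(e[0],1),np.round(e[1],1),"rim xy",np.round(p[:2],4),"diam",round(2*np.linalg.norm(q-x),3),"z106",np.round(ray(cam,e[0],.106)[:2],4),"z.09",np.round(ray(cam,e[0],.09)[:2],4))
im=cv2.imread("pics/top0.png")[130:380,130:490];cv2.imwrite("pics/c1.png",cv2.resize(im,None,fx=2.2,fy=2.2,interpolation=cv2.INTER_CUBIC))
E
```

```text
top blue [210.4 273.5] [ 9.9 10.4] rim xy [0.4866 0.2244] diam 0.024 z106 [0.4855 0.2056] z.09 [0.4857 0.2089]
top blue [312.  278.5] [40.5 41.2] rim xy [0.4761 0.0045] diam 0.09 z106 [0.4759 0.0031] z.09 [0.4759 0.0033]
top green [229.5 342.3] [54.9 56.1] rim xy [0.3394 0.1811] diam 0.122 z106 [0.3499 0.1657] z.09 [0.3481 0.1684]
top green [312.2 279.3] [15.3 15.5] rim xy [0.4744 0.004 ] diam 0.035 z106 [0.4743 0.0026] z.09 [0.4744 0.0029]
top green [220.1 275.1] [38.2 39.2] rim xy [0.4832 0.2033] diam 0.091 z106 [0.4824 0.1861] z.09 [0.4826 0.1891]
top grey [403.1 290.4] [40.4 40.9] rim xy [ 0.4509 -0.192 ] diam 0.091 z106 [ 0.4526 -0.1779] z.09 [ 0.4523 -0.1803]
top grey [461.1 211.9] [30.9 36.9] rim xy [ 0.6215 -0.3198] diam 0.067 z106 [ 0.6097 -0.2956] z.09 [ 0.6118 -0.2998]
top grey [242.5 135.4] [ 1.9 71.6] rim xy [0.7903 0.1584] diam 0.162 z106 [0.7652 0.1448] z.09 [0.7695 0.1471]
scene blue [310.8 224.7] [31.4 34.1] rim xy [0.4796 0.0041] diam 0.09 z106 [ 0.5337 -0.018 ] z.09 [ 0.5243 -0.0142]
scene blue [390.7 187.9] [14.1 15.5] rim xy [0.451  0.2334] diam 0.045 z106 [0.507
[... 374 characters left out ...]
]
scene green [354.2 163. ] [37.8 45.1] rim xy [0.3437 0.1805] diam 0.119 z106 [0.4105 0.1417] z.09 [0.3989 0.1484]
scene red0 [486.6 268.3] [33.3 40.1] rim xy [0.7374 0.3363] diam 0.095 z106 [0.7671 0.2828] z.09 [0.762  0.2921]
scene red0 [375.9 259.9] [36.9 42.1] rim xy [0.6242 0.1087] diam 0.106 z106 [0.6646 0.0767] z.09 [0.6576 0.0823]
scene grey [197.  316.3] [31.1 36.2] rim xy [ 0.6072 -0.3102] diam 0.071 z106 [ 0.6493 -0.3027] z.09 [ 0.6419 -0.304 ]
scene grey [228.9 241.8] [31.9 37.8] rim xy [ 0.4537 -0.1928] diam 0.091 z106 [ 0.5102 -0.1964] z.09 [ 0.5004 -0.1958]
scene yellow [289.2 278.3] [10.2 29.3] rim xy [ 0.595  -0.0941] diam 0.057 z106 [ 0.6382 -0.107 ] z.09 [ 0.6307 -0.1047]
```

View pics/c1.png

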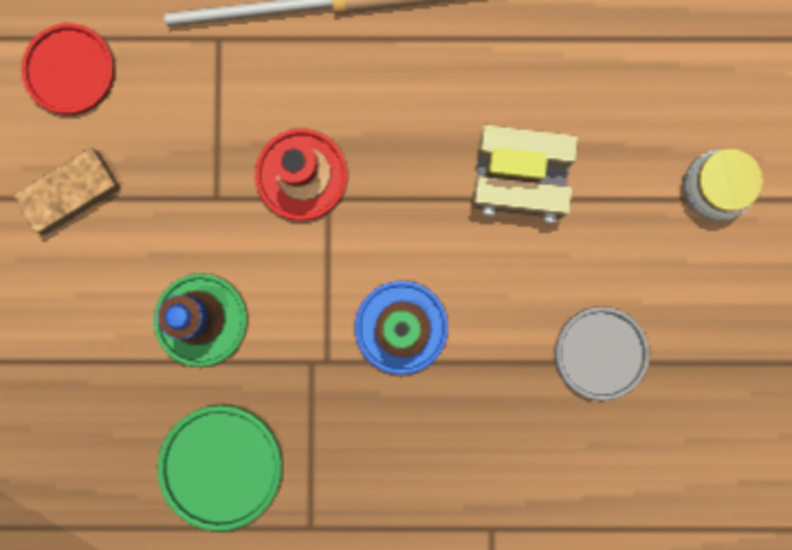

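The crop confirms it: the candlestick is in the right-hand red tray, the mill is in the 91 mm green tray (not the 120 mm one), and the vase is on blue. The plan is vase to grey, mill to blue, vase to green, then spacer to grey.

```bash
cat >> h.py <<'E'
def go(x,y,z,deg):  # deg: world angle of tool y
    o=arm.get_obs();R=np.array(o["eef_rot"]);p=np.array(o["tool_pos"])
    a=np.degrees(np.arctan2(R[1,1],R[0,1]))
    print("shift cm",np.round(R.T@(np.array([x,y,z])-p)*100,2),"turn",round(np.radians((a-deg+90)%180-90),3),"y ang",round(a,2),"at",np.round(p,4))
E
python3 - <<'E'
from h import *
im=cv2.imread("pics/top0.png")[:,:,::-1].copy()
h=cv2.cvtColor(im,cv2.COLOR_RGB2HSV);print(h[203,366],h[193,370],h[216,370],h[210,460])
for c in blobs(im,(25,150,225),(34,255,255),20)[1]:
    u=cv2.minAreaRect(c)[0]
    if 340<u[0]<400 and 180<u[1]<230:
        q=np.array([ray("top",k,.09)[:2] for k in cv2.boxPoints(cv2.minAreaRect(c))]);print("spacer",u,q.mean(0),np.round(q,4).tolist())
for c in blobs(im,(22,60,150),(34,140,255),60)[1]:
    q=np.array([ray("top",k,.055)[:2] for k in cv2.boxPoints(cv2.minAreaRect(c))])
    if abs(q.mean(0)[1]+.1)<.05: print("cheek",q.mean(0),np.round(q,4).tolist())
go(.4744,.0026,.23,0)
E
```

```text
[ 31 132 230] [ 29  64 228] [ 28  69 222] [ 29 121 227]
cheek [ 0.60292112 -0.11176824] [[0.5962, -0.0656], [0.6205, -0.0685], [0.6097, -0.158], [0.5854, -0.1549]]
cheek [ 0.64306737 -0.11658099] [[0.627, -0.0693], [0.6699, -0.0745], [0.6591, -0.164], [0.6163, -0.1585]]
shift cm [  0.09 -44.3   42.73] turn 1.126 y ang 64.51 at [0.2794 0.5863 0.2303]
```

```bash
python3 -m pendant '[[0,-44.3,42.7,1.248],[0,-44.3,42.7,1.248],[0,-44.3,42.7,1.248],[0,-44.3,42.7,1.248],[0,-44.3,42.7,1.248],[0,-44.3,42.7,1.248],[0,-44.3,42.7,1.248],[0,-44.3,42.7,1.248],[0,-44.3,42.7,1.248],[0,-44.3,42.7,1.248]]' -1
python3 -c "
from h import *
go(.4744,.0026,.23,-7)"
```

```text
time_s: 0.93
tool_pos: [0.4115, 0.1896, 0.2311]
eef_rot: [[0.0, 0.992, -0.127], [0.0, -0.127, -0.992], [-1.0, 0.0, -0.0]]
ft_force: [1.3, 0.5, -0.4]
opening: 0.0855
shift cm [ 0.11  8.62 17.75] turn -0.006 y ang -7.32 at [0.4115 0.1896 0.2311]
```

```bash
python3 -m pendant '[[0,8.6,17.8,0],[0,8.6,17.8,0],[0,8.6,17.8,0],[0,8.6,17.8,0],[0,8.6,17.8,0],[0,8.6,17.8,0],[0,8.6,17.8,0]]'
python3 - <<'E'
from h import *
o=arm.get_obs();im=arm.camera("wrist");cv2.imwrite("pics/w1.png",im[:,:,::-1])
for n in("green","blue","yellow"):
  for c in blobs(im,*B[n],60)[1]:
    e=cv2.minEnclosingCircle(c);print(n,np.round(e[0]),round(e[1]),[ (z,np.round(ray("wrist",e[0],z,o)[:2],4).tolist()) for z in(.014,.106)])
go(.4744,.0026,.12,-7)
E
```

```text
time_s: 1.52
tool_pos: [0.4753, 0.0031, 0.2309]
eef_rot: [[-0.001, 0.992, -0.125], [0.0, -0.125, -0.992], [-1.0, -0.001, -0.0]]
ft_force: [-0.0, 0.6, -0.7]
opening: 0.0853
green [316. 224.] 23 [(0.014, [0.4709, -0.0214]), (0.106, [0.4744, 0.0034])]
green [296.   0.] 36 [(0.014, [0.4786, 0.1685]), (0.106, [0.4802, 0.1447])]
green [125.  15.] 77 [(0.014, [0.3371, 0.1756]), (0.106, [0.3748, 0.15])]
blue [318. 195.] 48 [(0.014, [0.4766, 0.0064]), (0.106, [0.4786, 0.0241])]
yellow [522. 322.] 32 [(0.014, [0.6695, -0.1512]), (0.106, [0.6222, -0.0932])]
shift cm [11.08 -0.03  0.17] turn -0.001 y ang -7.07 at [0.475  0.0042 0.2308]
```

View pics/w1.png

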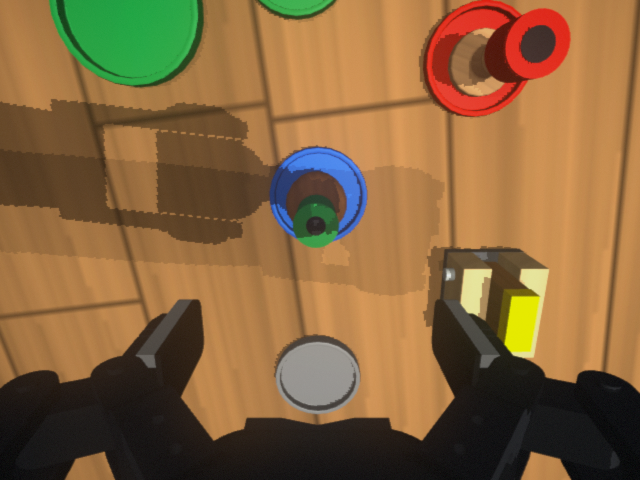

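The wrist view shows the vase top at (316,224), which gives (0.474, 0.003) and agrees with the top camera. The jaws are centred on it, so I'll descend and grip.

```bash
python3 -m pendant '[[4,0,0.1,0],[8,0,0.1,0],[11,0,0.1,0],[13,0,0.1,0],[15,0,0.1,0],[16.6,0,0.1,0],[16.6,0,0.1,0],[16.6,0,0.1,0]]' && python3 -m pendant '[[0,0,0,0],[0,0,0,0],[0,0,0,0],[0,0,0,0],[0,0,0,0],[0,0,0,0],[0,0,0,0],[0,0,0,0],[0,0,0,0]]' 1 && python3 -m pendant '[[-1,0,0,0],[-3,0,0,0],[-6,0,0,0],[-9,0,0,0],[-12,0,0,0],[-12,0,0,0]]'
python3 -c "
from h import *
go(.4515,-.192,.185,-7)"
```

```text
time_s: 2.23
tool_pos: [0.4742, 0.0047, 0.0647]
eef_rot: [[-0.002, 0.993, -0.12], [0.001, -0.12, -0.993], [-1.0, -0.002, -0.0]]
ft_force: [-0.4, -1.1, 0.9]
opening: 0.0857
time_s: 2.98
tool_pos: [0.4757, 0.0033, 0.066]
eef_rot: [[0.001, 0.993, -0.122], [-0.0, -0.122, -0.993], [-1.0, 0.001, 0.0]]
ft_force: [-1.4, 0.4, 6.1]
opening: 0.0289
time_s: 3.48
tool_pos: [0.4787, 0.0026, 0.192]
eef_rot: [[0.011, 0.993, -0.122], [-0.003, -0.122, -0.993], [-1.0, 0.012, 0.001]]
ft_force: [1.0, -0.4, -1.7]
opening: 0.0289
shift cm [ 0.73 -0.34 19.65] turn 0.0 y ang -6.98 at [0.4787 0.0026 0.192 ]
```

```bash
python3 -m pendant '[[0,0,1,0],[0,0,3,0],[0,0,6,0],[0,0,9,0],[0,0,12,0],[0,0,15,0],[0,0,17.5,0],[0,0,19,0],[0,0,19.7,0],[0,0,19.7,0]]' && python3 -m pendant '[[0,0,0,0],[0,0,0,0],[0,0,0,0]]'
python3 -c "
from h import *
go(.4515,-.192,.066,-7)"
```

```text
time_s: 4.32
tool_pos: [0.45, -0.193, 0.1837]
eef_rot: [[-0.003, 0.992, -0.124], [0.002, -0.124, -0.992], [-1.0, -0.003, -0.001]]
ft_force: [-0.2, 1.2, -0.5]
opening: 0.0287
time_s: 4.57
tool_pos: [0.4511, -0.1911, 0.1849]
eef_rot: [[-0.001, 0.993, -0.12], [0.001, -0.12, -0.993], [-1.0, -0.001, -0.001]]
ft_force: [0.0, -0.3, -1.7]
opening: 0.0286
shift cm [11.89  0.06  0.1 ] turn 0.002 y ang -6.91 at [ 0.4511 -0.1911  0.1849]
```

```bash
python3 -m pendant '[[3,0,0,0],[6,0,0,0],[8,0,0,0],[9.5,0,0,0],[10.5,0,0,0],[11.3,0,0,0],[11.7,0,0,0],[11.9,0,0,0],[11.9,0,0,0],[11.9,0,0,0]]' && python3 -m pendant '[[0,0,0,0],[0,0,0,0],[0,0,0,0],[0,0,0,0],[0,0,0,0],[0,0,0,0]]' -1 && python3 -m pendant '[[-1,0,0,0],[-4,0,0,0],[-8,0,0,0],[-12,0,0,0],[-16.5,0,0,0],[-16.5,0,0,0],[-16.5,0,0,0]]'
python3 - <<'E'
from h import *
go(.4855,.205,.23,-7)
o=arm.get_obs();im=arm.camera("wrist");cv2.imwrite("pics/w2.png",im[:,:,::-1])
for n in("green",):
  for c in blobs(im,*B[n],60)[1]:
    e=cv2.minEnclosingCircle(c);print(n,np.round(e[0]),round(e[1]),np.round(ray("wrist",e[0],.106,o)[:2],4))
E
```

```text
time_s: 5.4
tool_pos: [0.4518, -0.1925, 0.0671]
eef_rot: [[0.001, 0.993, -0.122], [-0.001, -0.122, -0.993], [-1.0, 0.001, 0.001]]
ft_force: [0.8, 0.9, -1.4]
opening: 0.0291
time_s: 5.9
tool_pos: [0.4513, -0.1922, 0.0665]
eef_rot: [[0.0, 0.993, -0.122], [-0.0, -0.122, -0.993], [-1.0, 0.0, 0.0]]
ft_force: [0.6, -0.5, -0.6]
opening: 0.0854
time_s: 6.48
tool_pos: [0.4529, -0.1933, 0.2358]
eef_rot: [[0.007, 0.993, -0.122], [-0.005, -0.122, -0.993], [-1.0, 0.007, 0.004]]
ft_force: [0.1, -0.1, -0.2]
opening: 0.0853
shift cm [  0.4   -1.61 -39.93] turn 0.0 y ang -6.98 at [ 0.4529 -0.1933  0.2358]
green [316. 230.] 20 [ 0.4522 -0.1996]
green [313. 219.] 21 [ 0.4515 -0.1905]
```

View pics/w2.png

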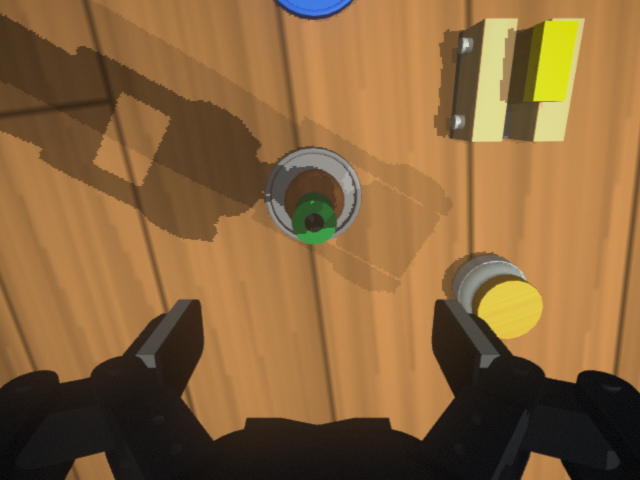

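The vase stands upright in the grey tray (314,222). Next I'll move above the mill.

```bash
python3 -m pendant '[[0,0,-4,0],[0,-1.5,-8,0],[0,-1.5,-12,0],[0,-1.5,-16,0],[0,-1.5,-20,0],[0,-1.5,-24,0],[0,-1.5,-28,0],[0,-1.5,-32,0],[0,-1.5,-36,0],[0,-1.5,-39.8,0]]' && python3 -m pendant '[[0,0,0,0],[0,0,0,0],[0,0,0,0]]'
python3 - <<'E'
from h import *
o=arm.get_obs();im=arm.camera("wrist");cv2.imwrite("pics/w3.png",im[:,:,::-1])
for n in("green","blue"):
  for c in blobs(im,*B[n],60)[1]:
    e=cv2.minEnclosingCircle(c);print(n,np.round(e[0]),round(e[1]),[(z,np.round(ray("wrist",e[0],z,o)[:2],4).tolist()) for z in (.014,.1,.111)])
go(.4855,.205,.066,-7)
E
```

```text
time_s: 7.37
tool_pos: [0.4831, 0.2067, 0.2287]
eef_rot: [[-0.004, 0.993, -0.121], [-0.001, -0.121, -0.993], [-1.0, -0.004, 0.001]]
ft_force: [0.8, -0.4, -1.0]
opening: 0.0854
time_s: 7.62
tool_pos: [0.4837, 0.2043, 0.2293]
eef_rot: [[-0.004, 0.993, -0.121], [-0.001, -0.121, -0.993], [-1.0, -0.003, 0.002]]
ft_force: [-0.1, 0.3, -0.7]
opening: 0.0857
green [171. 237.] 65 [(0.014, [0.3388, 0.1837]), (0.1, [0.3759, 0.2061]), (0.111, [0.3806, 0.2089])]
green [317. 198.] 48 [(0.014, [0.4833, 0.2048]), (0.1, [0.4856, 0.2221]), (0.111, [0.4859, 0.2243])]
blue [333. 378.] 42 [(0.014, [0.4769, 0.0081]), (0.1, [0.4808, 0.0726]), (0.111, [0.4813, 0.0809])]
blue [319. 223.] 16 [(0.014, [0.4821, 0.1811]), (0.1, [0.4848, 0.2041]), (0.111, [0.4851, 0.2071])]
shift cm [16.38  0.18 -0.16] turn -0.001 y ang -7.04 at [0.484  0.2038 0.2298]
```

View pics/w3.png

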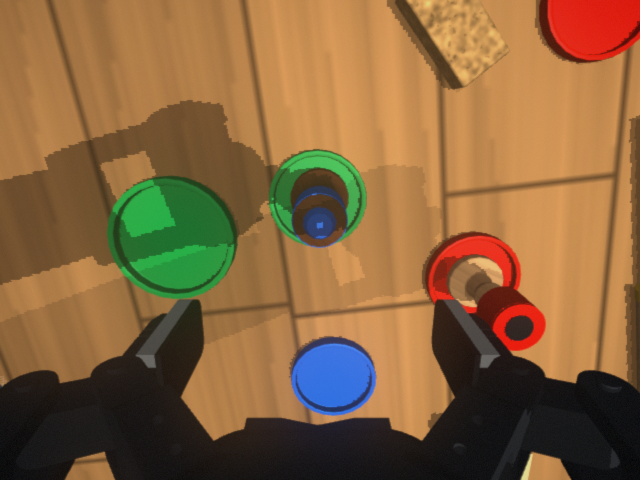

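The mill knob is at (319,223), giving (0.485, 0.205), with the jaws centred on it. The candlestick is clear of the fingers.

```bash
python3 -m pendant '[[4,0.1,-0.1,0],[8,0.1,-0.1,0],[11,0.1,-0.1,0],[13,0.1,-0.1,0],[15,0.1,-0.1,0],[16.4,0.1,-0.1,0],[16.4,0.1,-0.1,0],[16.4,0.1,-0.1,0]]' && python3 -m pendant '[[0,0,0,0],[0,0,0,0],[0,0,0,0],[0,0,0,0],[0,0,0,0],[0,0,0,0],[0,0,0,0],[0,0,0,0],[0,0,0,0]]' 1 && python3 -m pendant '[[-1,0,0,0],[-3,0,0,0],[-6,0,0,0],[-9,0,0,0],[-12,0,0,0],[-12,0,0,0],[-12,0,0,0]]'
python3 -c "
from h import *
go(.477,.0055,.185,-7)"
```

```text
time_s: 8.33
tool_pos: [0.4853, 0.2042, 0.0667]
eef_rot: [[-0.002, 0.992, -0.124], [-0.001, -0.124, -0.992], [-1.0, -0.002, 0.001]]
ft_force: [0.3, -0.6, -0.1]
opening: 0.0854
time_s: 9.08
tool_pos: [0.4865, 0.2058, 0.0685]
eef_rot: [[0.001, 0.993, -0.121], [0.0, -0.121, -0.993], [-1.0, 0.001, -0.0]]
ft_force: [-1.8, -0.6, 6.5]
opening: 0.0382
time_s: 9.67
tool_pos: [0.487, 0.2059, 0.1897]
eef_rot: [[0.005, 0.993, -0.122], [0.001, -0.122, -0.993], [-1.0, 0.005, -0.001]]
ft_force: [0.0, 0.9, -1.7]
opening: 0.0389
shift cm [ 0.45  1.44 20.02] turn 0.0 y ang -6.98 at [0.487  0.2059 0.1897]
```

```bash
python3 -m pendant '[[0,0,1,0],[0,0.5,3,0],[0,1,6,0],[0,1.5,9,0],[0,1.5,12,0],[0,1.5,15,0],[0,1.5,17.5,0],[0,1.5,19,0],[0,1.5,19.9,0],[0,1.5,19.9,0]]' && python3 -m pendant '[[0,0,0,0],[0,0,0,0],[0,0,0,0]]'
python3 -c "
from h import *
go(.477,.0055,.067,-7)"
```

```text
time_s: 10.5
tool_pos: [0.4753, 0.0049, 0.1857]
eef_rot: [[-0.003, 0.992, -0.124], [0.0, -0.124, -0.992], [-1.0, -0.003, 0.0]]
ft_force: [0.8, -0.8, -0.8]
opening: 0.0383
time_s: 10.75
tool_pos: [0.4764, 0.0071, 0.187]
eef_rot: [[-0.001, 0.993, -0.12], [0.0, -0.12, -0.993], [-1.0, -0.001, -0.0]]
ft_force: [0.1, 0.5, -1.6]
opening: 0.0388
shift cm [12.    0.09  0.16] turn 0.002 y ang -6.91 at [0.4764 0.0071 0.187 ]
```

```bash
python3 -m pendant '[[3,0,0,0],[6,0,0,0],[8,0,0,0],[9.5,0,0,0],[10.5,0,0.1,0],[11.3,0,0.1,0],[11.7,0,0.1,0],[11.9,0,0.1,0],[11.9,0,0.1,0],[11.9,0,0.1,0]]' && python3 -m pendant '[[0,0,0,0],[0,0,0,0],[0,0,0,0],[0,0,0,0],[0,0,0,0],[0,0,0,0]]' -1 && python3 -m pendant '[[-1,0,0,0],[-4,0,0,0],[-8,0,0,0],[-12,0,0,0],[-16.5,0,0,0],[-16.5,0,0,0],[-16.5,0,0,0]]'
python3 - <<'E'
from h import *
o=arm.get_obs();im=arm.camera("wrist");cv2.imwrite("pics/w4.png",im[:,:,::-1])
go(.4515,-.1925,.23,-7)
E
```

```text
time_s: 11.58
tool_pos: [0.4773, 0.0051, 0.0692]
eef_rot: [[0.002, 0.993, -0.122], [-0.0, -0.122, -0.993], [-1.0, 0.002, 0.0]]
ft_force: [1.1, -0.3, -1.3]
opening: 0.0386
time_s: 12.08
tool_pos: [0.4765, 0.0052, 0.0684]
eef_rot: [[0.0, 0.993, -0.122], [-0.0, -0.122, -0.993], [-1.0, 0.0, 0.0]]
ft_force: [-0.3, -0.8, 0.5]
opening: 0.0856
time_s: 12.67
tool_pos: [0.4785, 0.0049, 0.2377]
eef_rot: [[0.008, 0.993, -0.122], [-0.002, -0.122, -0.993], [-1.0, 0.008, 0.001]]
ft_force: [0.1, 0.1, -0.9]
opening: 0.0857
shift cm [ 0.48 -0.12 19.93] turn 0.0 y ang -6.99 at [0.4769 0.0052 0.2347]
```

View pics/w4.png

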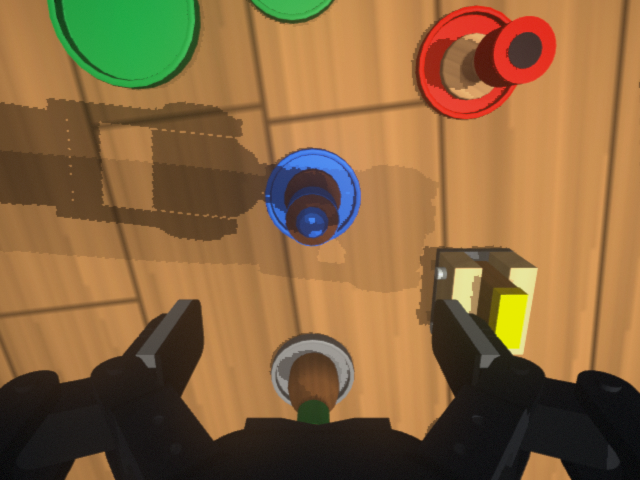

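The mill stands centred in the blue tray (312,220), with the vase upright in grey. Next I'll return to the vase.

```bash
python3 -m pendant '[[0,0,4,0],[0,0,8,0],[0,0,12,0],[0,0,16,0],[0,0,19.9,0],[0,0,19.9,0],[0,0,19.9,0],[0,0,19.9,0]]'
python3 - <<'E'
from h import *
o=arm.get_obs();im=arm.camera("wrist")
for c in blobs(im,*B["green"],200)[1]:
    e=cv2.minEnclosingCircle(c);print(np.round(e[0]),round(e[1]),np.round(ray("wrist",e[0],.106,o)[:2],4).tolist())
go(.4515,-.1925,.066,-7)
E
```

```text
time_s: 13.38
tool_pos: [0.4513, -0.1915, 0.2314]
eef_rot: [[-0.003, 0.993, -0.122], [0.003, -0.122, -0.993], [-1.0, -0.003, -0.002]]
ft_force: [0.3, 0.2, -0.7]
opening: 0.085
[318. 227.] 23 [0.4519, -0.1933]
shift cm [16.58  0.05  0.17] turn 0.001 y ang -6.95 at [ 0.4516 -0.1911  0.2318]
```

```bash
python3 -m pendant '[[4,0,0.1,0],[8,0,0.1,0],[11,0,0.1,0],[13,0,0.1,0],[15,0,0.1,0],[16.6,0,0.1,0],[16.6,0,0.1,0],[16.6,0,0.1,0]]' && python3 -m pendant '[[0,0,0,0],[0,0,0,0],[0,0,0,0],[0,0,0,0],[0,0,0,0],[0,0,0,0],[0,0,0,0],[0,0,0,0],[0,0,0,0]]' 1 && python3 -m pendant '[[-1,0,0,0],[-3,0,0,0],[-6,0,0,0],[-9,0,0,0],[-12,0,0,0],[-15,0,0,0],[-16,0,0,0],[-16,0,0,0]]'
python3 -c "
from h import *
go(.484,.203,.23,-7)"
```

```text
time_s: 14.1
tool_pos: [0.4516, -0.1916, 0.0665]
eef_rot: [[-0.002, 0.993, -0.12], [0.002, -0.12, -0.993], [-1.0, -0.002, -0.001]]
ft_force: [0.4, 0.9, 0.8]
opening: 0.0854
time_s: 14.85
tool_pos: [0.4525, -0.1936, 0.0681]
eef_rot: [[0.001, 0.993, -0.122], [-0.001, -0.122, -0.993], [-1.0, 0.001, 0.0]]
ft_force: [-0.8, 1.1, 7.1]
opening: 0.0287
time_s: 15.52
tool_pos: [0.4534, -0.1942, 0.2303]
eef_rot: [[0.005, 0.993, -0.122], [-0.004, -0.122, -0.993], [-1.0, 0.005, 0.003]]
ft_force: [-0.1, -0.4, -1.0]
opening: 0.0288
shift cm [ -0.1   -1.79 -39.8 ] turn 0.0 y ang -6.99 at [ 0.4534 -0.1942  0.2303]
```

```bash
python3 -m pendant '[[0,0,-1,0],[0,-0.5,-3,0],[0,-1,-6,0],[0,-1.6,-10,0],[0,-1.6,-14,0],[0,-1.6,-18,0],[0,-1.6,-22,0],[0,-1.6,-26,0],[0,-1.6,-30,0],[0,-1.6,-33,0]]' && python3 -m pendant '[[0,0,-3,0],[0,0,-5,0],[0,0,-6.2,0],[0,0,-6.7,0],[0,0,-6.7,0],[0,0,-6.7,0],[0,0,-6.7,0]]'
python3 -c "
from h import *
go(.484,.203,.067,-7)"
```

```text
time_s: 16.35
tool_pos: [0.474, 0.1396, 0.2239]
eef_rot: [[-0.006, 0.993, -0.12], [0.001, -0.12, -0.993], [-1.0, -0.006, 0.0]]
ft_force: [0.2, -0.4, -1.3]
opening: 0.0288
time_s: 16.93
tool_pos: [0.4843, 0.2017, 0.2268]
eef_rot: [[-0.001, 0.992, -0.123], [-0.0, -0.123, -0.992], [-1.0, -0.001, 0.001]]
ft_force: [-0.2, 0.6, -1.6]
opening: 0.0287
shift cm [15.98 -0.04 -0.13] turn -0.001 y ang -7.07 at [0.4843 0.2017 0.2268]
```

```bash
python3 -m pendant '[[3,0,0,0],[6,0,-0.1,0],[9,0,-0.1,0],[12,0,-0.1,0],[13.5,0,-0.1,0],[14.7,0,-0.1,0],[15.5,0,-0.1,0],[15.9,0,-0.1,0],[15.9,0,-0.1,0],[15.9,0,-0.1,0]]' && python3 -m pendant '[[0,0,0,0],[0,0,0,0],[0,0,0,0],[0,0,0,0],[0,0,0,0],[0,0,0,0]]' -1 && python3 -m pendant '[[-1,0,0,0],[-4,0,0,0],[-8,0,0,0],[-12,0,0,0],[-16.5,0,0,0],[-16.5,0,0,0],[-16.5,0,0,0]]'
python3 - <<'E'
from h import *
o=arm.get_obs();im=arm.camera("wrist");cv2.imwrite("pics/w5.png",im[:,:,::-1])
go(.628,-.115,.23,-7)
E
```

```text
time_s: 17.77
tool_pos: [0.4858, 0.2037, 0.0694]
eef_rot: [[0.002, 0.993, -0.122], [0.0, -0.122, -0.993], [-1.0, 0.002, -0.001]]
ft_force: [-0.0, -0.0, -2.0]
opening: 0.0285
time_s: 18.27
tool_pos: [0.4847, 0.2038, 0.0684]
eef_rot: [[0.0, 0.993, -0.122], [0.0, -0.122, -0.993], [-1.0, 0.0, -0.0]]
ft_force: [-0.1, 0.3, 0.1]
opening: 0.0854
time_s: 18.85
tool_pos: [0.4868, 0.2042, 0.2381]
eef_rot: [[0.009, 0.993, -0.122], [0.002, -0.122, -0.993], [-1.0, 0.008, -0.003]]
ft_force: [-0.5, -0.1, -0.9]
opening: 0.0857
shift cm [ 0.54 18.04 29.92] turn 0.0 y ang -6.99 at [0.4853 0.2039 0.2351]
```

View pics/w5.png

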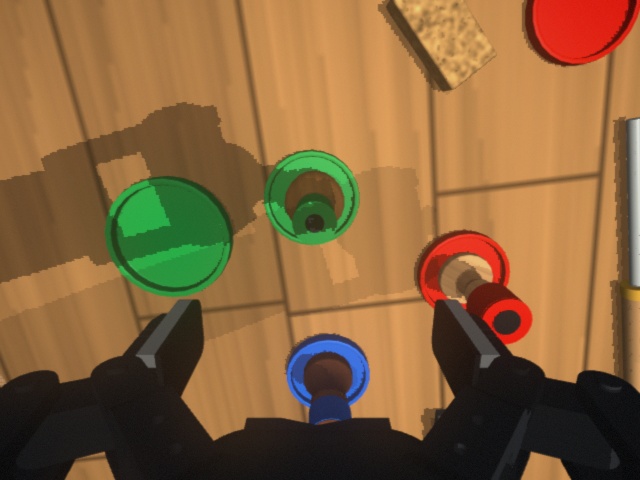

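The vase stands centred in the small green tray (314,222), the mill in blue and the candlestick in red. The spacer is next.

```bash
python3 -m pendant '[[0,2,3.3,0],[0,4,6.6,0],[0,6,10,0],[0,8,13.3,0],[0,10,16.6,0],[0,12,20,0],[0,14,23.3,0],[0,16,26.6,0],[0,18,29.9,0],[0,18,29.9,0]]' && python3 -m pendant '[[0,0,0,0],[0,0,0,0],[0,0,0,0]]'
python3 - <<'E'
from h import *
o=arm.get_obs();im=arm.camera("wrist");cv2.imwrite("pics/w6.png",im[:,:,::-1])
for c in blobs(im,(28,190,190),(34,255,255),300)[1]:
    q=cv2.minAreaRect(c);b=np.array([ray("wrist",k,.09,o)[:2] for k in cv2.boxPoints(q)]);print(np.round(q[0]),np.round(b.mean(0),4),np.round(b,4).tolist())
go(.628,-.115,.075,-7)
E
```

```text
time_s: 19.73
tool_pos: [0.6273, -0.1206, 0.2304]
eef_rot: [[-0.003, 0.992, -0.127], [-0.001, -0.127, -0.992], [-1.0, -0.003, 0.001]]
ft_force: [-0.1, -0.1, 1.3]
opening: 0.0854
time_s: 19.98
tool_pos: [0.6261, -0.1136, 0.232]
eef_rot: [[-0.002, 0.993, -0.121], [0.001, -0.121, -0.993], [-1.0, -0.002, -0.001]]
ft_force: [0.0, -0.7, 0.9]
opening: 0.0855
[319. 232.] [ 0.6262 -0.1238] [[0.6164, -0.1166], [0.6374, -0.1192], [0.6362, -0.131], [0.6149, -0.1284]]
[320. 182.] [ 0.631  -0.0867] [[0.6213, -0.0792], [0.6422, -0.0817], [0.6409, -0.0942], [0.6197, -0.0916]]
shift cm [15.75  0.22  0.13] turn 0.002 y ang -6.9 at [ 0.6262 -0.1135  0.2325]
```

View pics/w6.png

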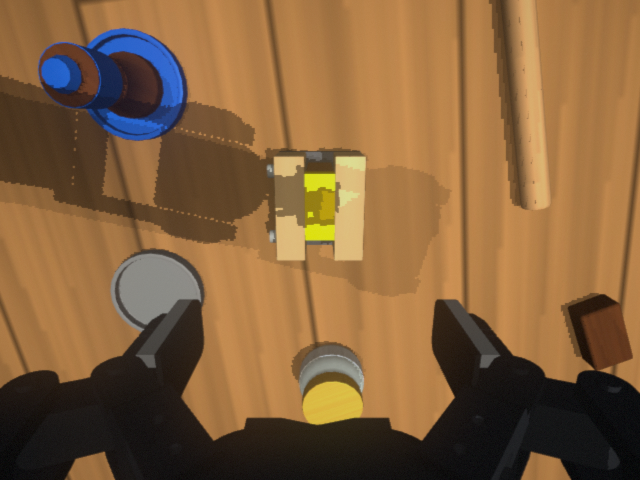

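The spacer top appears as two yellow bands split by a shadow, with corners spanning 21 x 50 mm (as given) and centred at (0.6287, -0.105), yaw -7.4°. The jaws are already aligned, so I'll descend and grip it there.

```bash
python3 -m pendant '[[4,0.2,-0.9,0],[8,0.2,-0.9,0],[11,0.2,-0.9,0],[13,0.2,-0.9,0],[14.5,0.2,-0.9,0],[15.7,0.2,-0.9,0],[16.6,0.2,-0.9,0],[17.1,0.2,-0.9,0],[17.1,0.2,-0.9,0],[17.1,0.2,-0.9,0]]' && python3 -m pendant '[[0,0,0,0],[0,0,0,0],[0,0,0,0],[0,0,0,0],[0,0,0,0],[0,0,0,0],[0,0,0,0],[0,0,0,0],[0,0,0,0],[0,0,0,0]]' 1
python3 -c "
from h import *
go(.6287,-.105,.06,-7)"
```

```text
time_s: 20.87
tool_pos: [0.6305, -0.1062, 0.0631]
eef_rot: [[0.001, 0.993, -0.121], [-0.0, -0.121, -0.993], [-1.0, 0.001, 0.0]]
ft_force: [-0.0, -0.2, 0.5]
opening: 0.0852
time_s: 21.7
tool_pos: [0.63, -0.1063, 0.0626]
eef_rot: [[-0.0, 0.993, -0.122], [-0.0, -0.122, -0.993], [-1.0, -0.0, 0.0]]
ft_force: [-1.6, 0.4, 4.5]
opening: 0.0207
shift cm [ 0.26 -0.14 -0.12] turn 0.0 y ang -6.99 at [ 0.63   -0.1063  0.0626]
```

Gripped: the opening is 20.7 mm, consistent with 22 mm. I'll lift slowly.

```bash
python3 -m pendant '[[-0.5,0,0,0],[-1.5,0,0,0],[-3,0,0,0],[-5,0,0,0],[-7,0,0,0],[-9,0,0,0],[-11,0,0,0],[-13,0,0,0],[-14,0,0,0],[-14,0,0,0]]' && python3 -m pendant '[[0,0,0,0],[0,0,0,0]]'
python3 - <<'E'
from h import *
o=arm.get_obs();im=arm.camera("wrist");cv2.imwrite("pics/w7.png",im[:,:,::-1])
go(.4515,-.192,.2,-7)
E
```

```text
time_s: 22.53
tool_pos: [0.6319, -0.1068, 0.2068]
eef_rot: [[0.007, 0.993, -0.122], [-0.002, -0.122, -0.993], [-1.0, 0.007, 0.002]]
ft_force: [0.6, 0.6, 0.2]
opening: 0.0209
time_s: 22.7
tool_pos: [0.6293, -0.106, 0.201]
eef_rot: [[-0.002, 0.993, -0.122], [0.001, -0.122, -0.993], [-1.0, -0.002, -0.0]]
ft_force: [-1.6, -0.1, -0.2]
opening: 0.0211
shift cm [  0.09 -16.58  10.71] turn 0.0 y ang -6.99 at [ 0.6291 -0.1059  0.2005]
```

View pics/w7.png

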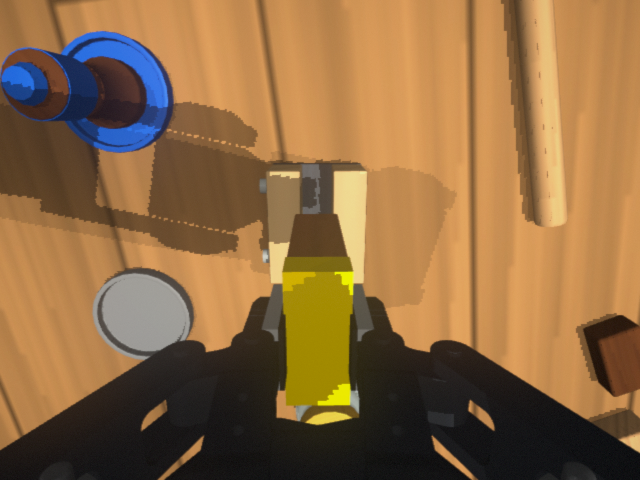

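The spacer is held upright and clear of the jig, so I'll move it to grey.

```bash
python3 -m pendant '[[0,-1,0.7,0],[0,-3,2,0],[0,-6,4,0],[0,-9,6,0],[0,-12,8,0],[0,-14.5,9.5,0],[0,-16,10.4,0],[0,-16.5,10.7,0],[0,-16.5,10.7,0],[0,-16.5,10.7,0]]' && python3 -m pendant '[[0,0,0,0],[0,0,0,0],[0,0,0,0]]'
python3 -c "
from h import *
go(.4515,-.192,.0587,-7)"
```

```text
time_s: 23.58
tool_pos: [0.4534, -0.1922, 0.2018]
eef_rot: [[-0.0, 0.993, -0.122], [0.001, -0.122, -0.993], [-1.0, -0.0, -0.001]]
ft_force: [-0.3, -0.1, -0.6]
opening: 0.0207
time_s: 23.83
tool_pos: [0.4538, -0.192, 0.2022]
eef_rot: [[-0.0, 0.993, -0.121], [0.0, -0.121, -0.993], [-1.0, -0.0, -0.0]]
ft_force: [-1.0, -0.2, -0.3]
opening: 0.0212
shift cm [14.35 -0.23  0.03] turn 0.001 y ang -6.93 at [ 0.4538 -0.192   0.2022]
```

```bash
python3 -m pendant '[[3,-0.1,0,0],[6,-0.2,0,0],[9,-0.2,0,0],[11,-0.2,0,0],[12.5,-0.2,0,0],[13.3,-0.2,0,0],[13.8,-0.2,0,0],[14.1,-0.2,0,0],[14.3,-0.2,0,0],[14.3,-0.2,0,0]]' && python3 -m pendant '[[0,0,0,0],[0,0,0,0],[0,0,0,0],[0,0,0,0]]'
```

```text
time_s: 24.67
tool_pos: [0.4518, -0.1924, 0.0599]
eef_rot: [[0.001, 0.993, -0.122], [-0.001, -0.122, -0.993], [-1.0, 0.001, 0.001]]
ft_force: [0.7, 0.1, -1.4]
opening: 0.0213
time_s: 25.0
tool_pos: [0.4515, -0.1923, 0.0597]
eef_rot: [[0.001, 0.993, -0.122], [-0.0, -0.122, -0.993], [-1.0, 0.001, 0.0]]
ft_force: [-0.4, -0.5, -0.0]
opening: 0.0211
```

```bash
python3 -m pendant '[[0.05,0,0,0],[0.1,0,0,0],[0.1,0,0,0],[0.1,0,0,0]]' && python3 -m pendant '[[0,0,0,0],[0,0,0,0],[0,0,0,0],[0,0,0,0],[0,0,0,0],[0,0,0,0],[0,0,0,0]]' -1 && python3 -m pendant '[[-1,0,0,0],[-4,0,0,0],[-8,0,0,0],[-12,0,0,0],[-16.5,0,0,0],[-20,0,0,0],[-20,0,0,0]]'  && python3 -m pendant '[[0,0,0,0],[0,0,0,0],[0,0,0,0],[0,0,0,0],[0,0,0,0],[0,0,0,0]]'
python3 - <<'E'
from h import *
a=arm.camera("wrist");b=arm.camera("top");c=arm.camera("scene")
cv2.imwrite("pics/w8.png",a[:,:,::-1])
cv2.imwrite("pics/s8.png",cv2.resize(c[130:350,150:550],None,fx=2,fy=2)[:,:,::-1])
# jar moved?
im0=cv2.imread("pics/scene0.png")[:,:,::-1]
print("jar diff scene",np.abs(im0[290:345,170:225].astype(int)-c[290:345,170:225]).mean())
E
```

```text
time_s: 25.33
tool_pos: [0.4514, -0.1922, 0.0585]
eef_rot: [[0.0, 0.993, -0.122], [-0.0, -0.122, -0.993], [-1.0, 0.0, 0.0]]
ft_force: [-0.8, 1.1, 2.3]
opening: 0.0209
time_s: 25.92
tool_pos: [0.4512, -0.1921, 0.0583]
eef_rot: [[-0.0, 0.993, -0.122], [0.0, -0.122, -0.993], [-1.0, -0.0, -0.0]]
ft_force: [-1.2, -0.1, -0.5]
opening: 0.0853
time_s: 26.5
tool_pos: [0.4547, -0.1945, 0.2687]
eef_rot: [[0.014, 0.992, -0.122], [-0.01, -0.121, -0.993], [-1.0, 0.015, 0.008]]
ft_force: [0.4, 0.0, 1.6]
opening: 0.0859
time_s: 27.0
tool_pos: [0.4508, -0.1919, 0.2572]
eef_rot: [[-0.002, 0.993, -0.122], [0.001, -0.122, -0.993], [-1.0, -0.002, -0.001]]
ft_force: [-0.4, -0.0, -0.4]
opening: 0.0853
jar diff scene 7.979504132231405
```

View pics/w8.png

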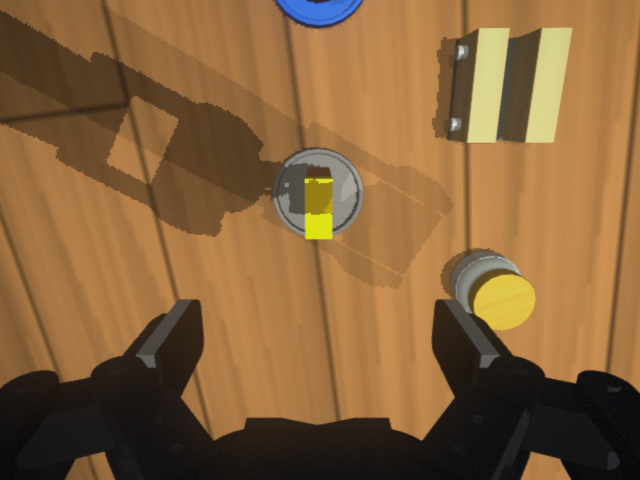

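View pics/s8.png

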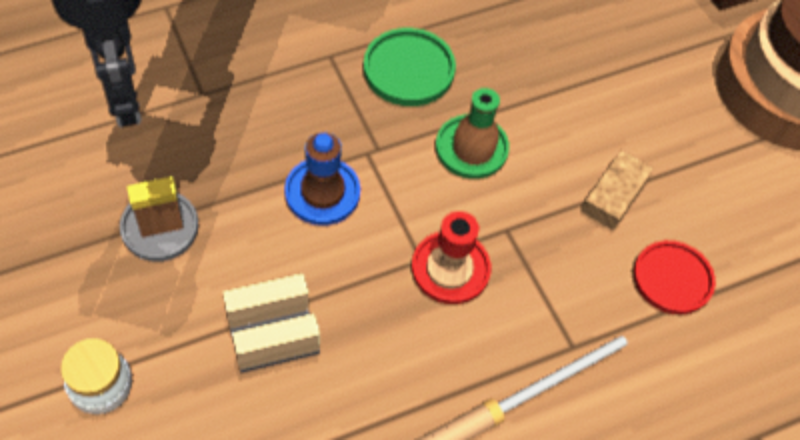

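The spacer stands upright in grey, the mill is in blue, the vase in small green and the candlestick in red. The jar's lid is at scene pixel (196,312), against (196,313) at the start, so it hasn't moved. I'll hand in now.

```bash
python3 -c "
from workcell import arm
print(arm.close_job())"
```

```text
the job is handed in; nothing more can be done
None
```

The job is done and handed in at about 27 s of the 144 s allowed. I moved the vase from blue to grey, the mill from the small green tray to blue, the vase from grey to green, and then pulled the spacer from the jig and stood it in grey. The candlestick was already on the right-hand red tray, so I left it there.

**Last pictures (wrist and scene):** all three pieces stand upright in the trays of their own colour. The spacer stands upright in the grey tray, the jig gap is empty, and the gripper is open and about 0.18 m above the spacer. The highest wrist force I read was about 7 N.

**One check that disagreed:** the brightness around the wax jar differed from the first picture by 8 grey levels on average. I took this to be shadow, without checking further, because its lid is within about 1 pixel of where it started and the arm never came near it.

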